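Line up reagent bottles by height on the bottle row

ROBOT

A 7-joint arm with a two-finger parallel gripper is mounted at the origin on the work surface; the furniture and walls round the work are solid. World frame = base frame: x ahead of the robot, y to its left, z up, the work surface at z = 0. Lengths are in m, angles in rad, forces in N, time in s.
With the tool pointing down it reaches from about 0.4 to 0.9 m from the base axis. Payload 5.6 kg.
Tool frame: the origin (TCP) lies midway between the tips of the shut fingers; the grasp point (between the pads) lies 19 mm behind it; y points along the fingers, z is the direction in which the jaws open and shut, and the axes are right-handed (so a half turn about y gives the same grasp; the last joint's range is limited). The gripper opens to 92 mm and grips with 3 to 60 N. Pads are 20 mm wide; open, the fingers measure 128 mm over their backs; the gripper's body (75 mm by 189 mm) begins 69 mm behind the grasp point.
Start: joints at [-1.351, 0.468, -0.012, 1.603, 0.006, 1.071, -0.056], TCP at [0.169, 0.628, 0.215] pointing down, gripper open.
Joint ranges: [-2.53, 2.53], [-0.31, 2.02], [-1.57, 1.55], [0.28, 2.44], [-1.29, 4.43], [0.15, 1.84], [-2.92, 2.92]. Speed limits (rad/s): [2.57, 2.57, 3.14, 3.14, 3.14, 3.14, 3.14].

INTERFACE

Orientations are given as a 3x3 rotation matrix whose columns are the frame's x, y, z axes.
In Python, from station import env, effector, solver, viewer, workorder, search_frame, tip_of gives the robot as it stands. Calls block until the motion is done:
- env.reach(position, orientation): joint-space move of the TCP to a pose.
- env.movel(position, frame=None, rate=0.15): straight line of the TCP; frame=None keeps the orientation; rate is the mean speed in m/s.
- env.goto_joints(angles): joint-space move.
- effector.release() and effector.grasp(squeeze=None): open the fingers fully, or close them until they stop; squeeze is the grip in N (None keeps the last).
- env.pause(seconds).
- solver.inverse_kinematics(position, orientation): joint angles nearest the present ones, or None.
- env.sense(): the state.
- viewer.read_camera(name): name is "scene" or "top"; returns (picture, depth): 480x640x3 uint8, red, green, blue; 480x640 float32, m along the optical axis (not along the pixel's ray), 0 where there is no reading.
- viewer.camera_info(name): a dict with "intrinsics" (3x3 intrinsics, pixels), "dist_coeffs" ([k1, k2, p1, p2, k3] as OpenCV has them; the pictures are not rectified), "eye" and "rotation" of the camera in the world. Camera axes: x right, y up, looking along -z (the intrinsics and any distortion apply to the point x, -y, -z); pixel columns grow to the right and rows downward; lengths in m; the calibration is good to about 2 mm. A picture is of the moment at which its call begins. camera_info takes no time and is no camera call.
A pose or a line that the arm cannot do raises env.PlanningError and nothing moves.
- workorder.finish_job(): hands the job in, once; it reports no verdict.
Trained networks look in the newest picture that a camera, given by its name, has taken for a name from the list of things; names that differ only in an ending like _2 or _b are one class to them, and where a whole thing is asked for, a point or a joint stands for the part that bears it (a point fixed in the world has none). Each returns a list of dicts, best first, with "score" (0 to 1); they miss things now and then, are a little off and sometimes report something else, mostly with a low value. They report only what shows in the picture. A call takes as long as a camera call. They do not tell look-alikes from the thing itself.
- search_frame(camera, name): "at" ([x, y, z] in m, in world coordinates, good to about 4 mm: the middle of the surface that is visible of it).
- tip_of(camera, name): "at" ([x, y, z] in m, in world coordinates, good to about 4 mm: a listed point, or the origin of a listed thing).
The state is a dict: "t": time; "joint_positions": joint angles; "joint_velocities": joint speeds; "tau": joint torques, N m; "ee_pos": TCP position; "tcp_rot": TCP orientation; "wrist_force": force on the tool from outside, world axes, zero at the start; "moment": the same for the moment, N m; "gripper_width": finger opening in m.
Only numpy, scipy, OpenCV 4.12 (cv2) and the standard library are available. Lean on these libraries where they do the work, as an engineer would, in place of code of your own. Each camera call takes 0.05 s, during which the arm holds its last target.

TASK

Set the four reagent bottles on the four black pads of the bottle row, one bottle to a pad, in order of height: the tallest on the pad next to the upright post, then each shorter one in turn, the shortest at the far end. Keep each bottle upright all the while, and leave it standing in the middle of its pad.

Things in the scene. Friction and masses are not known exactly. Their poses are not given: they have to be found in the camera images.
- bottle_a: tallest bottle: round amber-brown bottle with a white ribbed cap; 110 mm tall in all, body 52 mm in diameter and straight from the base to about 70 mm, above that a shoulder and a cap 36 mm in diameter; 120 g as built. Loose, stands upright on the bench at the start. Origin: centre of its underside; z is its upright axis.
- bottle_b: second tallest: round white bottle with a white ribbed cap; 86 mm tall in all, body 44 mm in diameter and straight to about 55 mm, cap 29 mm in diameter; 80 g. Loose, stands upright on the bench at the start. Origin: centre of its underside; z is its upright axis.
- bottle_c: third tallest: round white bottle with a blue cap; 70 mm tall in all, body 38 mm in diameter and straight to about 45 mm, cap 26 mm in diameter; 50 g. Loose, stands upright on the bench at the start. Origin: centre of its underside; z is its upright axis.
- bottle_d: shortest: small clear grey vial with a white ribbed cap; 60 mm tall in all, body 27 mm in diameter and straight to about 45 mm, cap 22 mm in diameter; 22 g. Loose, stands upright on the bench at the start. Origin: centre of its underside; z is its upright axis.
- pad_1: leftmost (largest y) of four equal round black rubber pads, 62 mm in diameter and 3 mm thick with a thin grey ring on the face, fixed 80 mm apart, centre to centre, in a straight row on an aluminium strip (70 x 410 x 8 mm, flat on the bench, fixed for the job); its face is flat and 11 mm above the bench. Origin: centre of the pad's underside, 3 mm below its face; x across the row, away from the robot, y along the row to the left, z up.
- pad_2: second from the left of four equal round black rubber pads, 62 mm in diameter and 3 mm thick with a thin grey ring on the face, fixed 80 mm apart, centre to centre, in a straight row on an aluminium strip (70 x 410 x 8 mm, flat on the bench, fixed for the job); its face is flat and 11 mm above the bench. Origin: centre of the pad's underside, 3 mm below its face; x across the row, away from the robot, y along the row to the left, z up.
- pad_3: third from the left of four equal round black rubber pads, 62 mm in diameter and 3 mm thick with a thin grey ring on the face, fixed 80 mm apart, centre to centre, in a straight row on an aluminium strip (70 x 410 x 8 mm, flat on the bench, fixed for the job); its face is flat and 11 mm above the bench. Origin: centre of the pad's underside, 3 mm below its face; x across the row, away from the robot, y along the row to the left, z up.
- pad_4: rightmost (smallest y) of four equal round black rubber pads, 62 mm in diameter and 3 mm thick with a thin grey ring on the face, fixed 80 mm apart, centre to centre, in a straight row on an aluminium strip (70 x 410 x 8 mm, flat on the bench, fixed for the job); its face is flat and 11 mm above the bench. Origin: centre of the pad's underside, 3 mm below its face; x across the row, away from the robot, y along the row to the left, z up.
- post: upright index post fixed at one end of the aluminium strip (left or right end, it changes): steel rod 14 mm in diameter with a black cap 20 mm in diameter, standing on a dark flange, 58 mm tall above the strip (top 66 mm above the bench), on the row's line, 63 mm from the centre of the nearest pad. The other end has only a flat dark screw clamp 8 mm high. Origin: centre of the post's foot on the strip.
- vial_case: closed flat case with a clear lid that lies on the bench beside the bottles, fixed, not to be used, only an obstacle: 142 mm along its x, 210 mm along its y, 62 mm high. Origin: centre of its underside.
Mind the look-alikes: they are no part of the job. What is shaped like the bottle_c but green is not meant.

How it is judged:
By the outcome, as a careful person would: the job done as asked, in the order asked, and still so for the second after the job is handed in, with the robot touching nothing.
It also fails if it takes over 106 s, if anything falls off the work surface, if the arm or the gripper's body presses on something with over 40 N, if the wrist force passes 120 N, or if a joint passes its speed limit or range.

## Working session

There is one attempt and no reset: what is moved stays moved. The work goes in short steps, each a Python script; the robot and the scene stay as the last script left them, time stands still between calls to the robot, and variables do not carry over. Pictures are saved under pics/ and viewed, and the job is handed in when it is done.

```bash
ls; mkdir -p pics; python3 - <<'E'
from station import env, effector, solver, viewer, workorder, search_frame, tip_of
import cv2, numpy as np
np.set_printoptions(precision=4,suppress=True)
for c in ("scene","top"):
    p,d=viewer.read_camera(c)
    cv2.imwrite(f"pics/{c}0.png",p[:,:,::-1]); np.save(f"pics/{c}0_d.npy",d)
    print(c,viewer.camera_info(c))
for n in ["bottle_a","pad_1","post","vial_case"]:
    for c in ("scene","top"):
        print(n,c,[(np.round(r["at"],4),round(r["score"],2)) for r in tip_of(c,n)])
s=env.sense();print(s["t"],s["ee_pos"],s["tcp_rot"],s["wrist_force"],s["gripper_width"])
E
```

```text
pics
scene {'intrinsics': array([[529.0385,   0.    , 317.4469],
       [  0.    , 529.0385, 229.6685],
       [  0.    ,   0.    ,   1.    ]]), 'dist_coeffs': array([-0.0198,  0.    ,  0.    ,  0.    ,  0.    ]), 'eye': array([ 0.0885, -0.707 ,  0.5891]), 'rotation': array([[ 0.8463,  0.2699, -0.4592],
       [-0.5321,  0.4669, -0.7063],
       [ 0.0238,  0.8421,  0.5387]])}
top {'intrinsics': array([[537.4913,   0.    , 311.7286],
       [  0.    , 537.4913, 241.6217],
       [  0.    ,   0.    ,   1.    ]]), 'dist_coeffs': array([-0.0548,  0.    ,  0.    ,  0.    ,  0.    ]), 'eye': array([ 0.4585, -0.0135,  0.9311]), 'rotation': array([[ 0.0191,  0.997 , -0.0755],
       [-0.9998,  0.0186, -0.0065],
       [-0.0051,  0.0756,  0.9971]])}
bottle_a scene [(array([ 0.4913, -0.2115,  0.0002]), 0.9), (array([ 0.548 , -0.0935, -0.0012]), 0.77), (array([ 0.4241, -0.1227,  0.0022]), 0.74), (array([ 0.5237,  0.1614, -0.004 ]), 0.63), (array([ 0.4485,  0.1834, -0.0021]), 0.56)]
bottle_a top [(array([0.4481, 0.1816, 0.0047]), 0.96), (array([ 0.4191, -0.1228,  0.0026]), 0.72), (array([ 0.523 ,  0.166 , -0.0055]), 0.71), (array([ 0.4933, -0.2179,  0.0023]), 0.61)]
pad_1 scene [(array([ 0.6152, -0.1229,  0.0048]), 0.97), (array([0.6381, 0.1226, 0.0111]), 0.86), (array([ 0.6254, -0.0403,  0.0055]), 0.72), (array([0.6362, 0.0384, 0.0076]), 0.66)]
pad_1 top [(array([ 0.6226, -0.037 ,  0.0142]), 0.78), (array([ 0.6198, -0.1192,  0.0084]), 0.68), (array([0.6321, 0.0385, 0.0098]), 0.66), (array([0.6408, 0.1232, 0.0088]), 0.62)]
post scene []
post top [(array([ 0.6162, -0.1842,  0.0106]), 0.52)]
vial_case scene [(array([ 0.6152, -0.1194,  0.0032]), 0.51)]
vial_case top []
0.5 [0.1689 0.6276 0.2145] [[ 0.9657  0.      0.2598]
 [-0.2598 -0.0001  0.9657]
 [ 0.0001 -1.     -0.0001]] [-0.3612 -0.2172  0.2217] 0.09189761594401749
```

View pics/scene0.png

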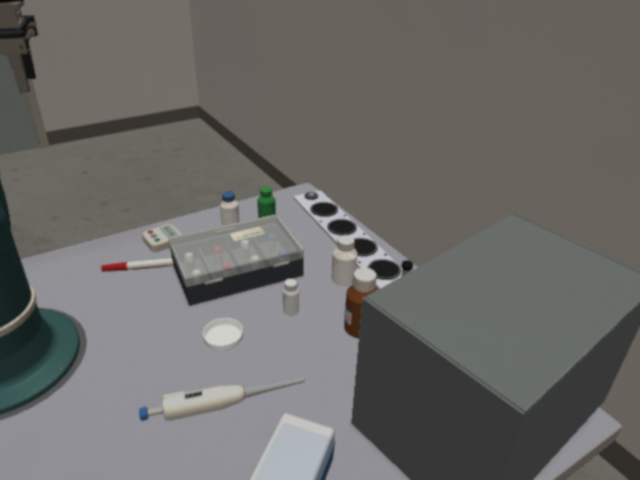

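View pics/top0.png

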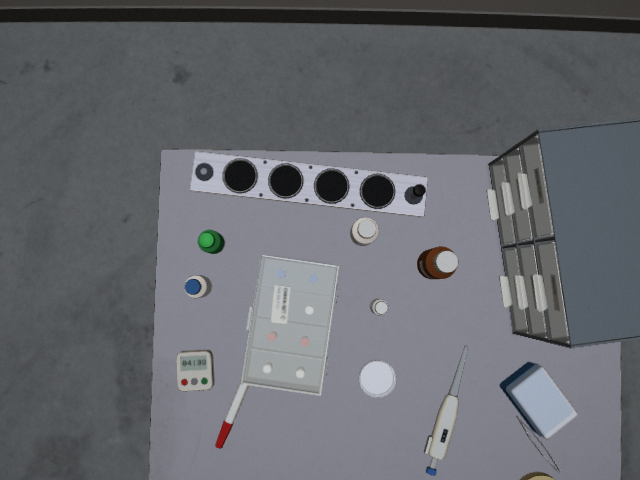

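The scene camera shows amber bottle_a at (362,303), white bottle_b at (344,262), the vial bottle_d at (291,298) and blue-capped bottle_c at (229,210). In the top camera they sit at (438,262), (364,231), (379,307) and (196,287). The green bottle at top (210,241) is the look-alike. The post with its black cap is at top (418,190), the right-hand end, so the order is a→pad_4, b→pad_3, c→pad_2, d→pad_1. A tall drawer cabinet stands at the right and the case is at (290,325). Next I'll take precise measurements and one enlarged crop.

```bash
cat > h.py <<'E'
from station import env, effector, solver, viewer, workorder, search_frame, tip_of
import cv2, numpy as np
np.set_printoptions(precision=4,suppress=True)
def cloud(cam,d):
    I=viewer.camera_info(cam);K=np.array(I["intrinsics"]);D=np.array(I["dist_coeffs"])
    v,u=np.mgrid[0:480,0:640]
    uv=np.stack([u,v],-1).reshape(-1,1,2).astype(np.float64)
    n=cv2.undistortPoints(uv,K,D).reshape(480,640,2)
    P=np.stack([n[...,0]*d,-n[...,1]*d,-d],-1)
    return P@np.array(I["rotation"]).T+np.array(I["eye"])
def circ(xy):
    A=np.c_[2*xy,np.ones(len(xy))];s=np.linalg.lstsq(A,(xy**2).sum(1),rcond=None)[0]
    return s[:2],np.sqrt(s[2]+s[:2]@s[:2])
E
python3 - <<'E'
from h import *
from scipy.optimize import least_squares
p=cv2.imread("pics/top0.png");crop=p[150:350,160:520]
cv2.imwrite("pics/crop0.png",cv2.resize(crop,None,fx=2.2,fy=2.2,interpolation=cv2.INTER_CUBIC))
C={c:cloud(c,np.load(f"pics/{c}0_d.npy")) for c in("top","scene")}
init=dict(a=(.491,-.214,.110,.026,.070,.018),b=(.548,-.0935,.086,.022,.055,.0145),c=(.4485,.183,.070,.019,.045,.013),d=(.4215,-.123,.060,.0135,.045,.011),green=(.523,.164,.07,.019,.045,.013))
for n,(x,y,h,r,hs,rc) in init.items():
  for c in C:
    P=C[c].reshape(-1,3)
    m=(np.hypot(P[:,0]-x,P[:,1]-y)<r+.015)&(P[:,2]>.006)&(P[:,2]<h+.02)
    Q=P[m]
    top=Q[Q[:,2]>h-.006]
    side=Q[(Q[:,2]>.008)&(Q[:,2]<hs-.004)]
    f=lambda s:np.hypot(side[:,0]-s[0],side[:,1]-s[1])-r
    s=least_squares(f,[x,y],loss="soft_l1",f_scale=.002) if len(side)>10 else None
    print(n,c,"N",len(Q),"ztop",np.percentile(Q[:,2],98) if len(Q) else None,"cap mid",(top[:,:2].min(0)+top[:,:2].max(0))/2 if len(top) else None, len(top),"side",None if s is None else (s.x,len(side),np.sqrt(2*s.cost/len(side))))
# cabinet, case
P=C["top"].reshape(-1,3)
q=P[(P[:,1]<-.28)&(P[:,2]>.1)];print("cab",q.min(0),q.max(0))
q=P[(P[:,2]>.045)&(P[:,2]<.07)&(P[:,1]>-.08)&(P[:,1]<.14)&(P[:,0]<.55)];print("case",q.min(0),q.max(0))
q=P[(P[:,2]<.004)&(P[:,2]>-.01)];print("bench z",np.median(q[:,2]))
E
```

```text
a top N 1064 ztop 0.1126738634797595 cap mid [ 0.4948 -0.2151] 406 side (array([ 0.4943, -0.2152]), 203, np.float64(0.0002914133712581342))
a scene N 1264 ztop 0.11072686225684741 cap mid [ 0.4927 -0.2172] 312 side (array([ 0.4935, -0.2165]), 453, np.float64(0.0007710253380424749))
b top N 637 ztop 0.08904272272624307 cap mid [ 0.5449 -0.0938] 264 side (array([ 0.5453, -0.0941]), 66, np.float64(0.00016351901021376356))
b scene N 997 ztop 0.0863620551739912 cap mid [ 0.5434 -0.0974] 160 side (array([ 0.5442, -0.0959]), 457, np.float64(0.0010180244428170766))
c top N 492 ztop 0.07278957292641496 cap mid [0.448  0.1816] 192 side (array([0.4479, 0.1836]), 80, np.float64(0.0004883454352973695))
c scene N 532 ztop 0.07011850102903462 cap mid [0.4466 0.1796] 82 side (array([0.4471, 0.1817]), 252, np.float64(0.0012276121339058663))
d top N 251 ztop 0.06340867645631965 cap mid [ 0.4199 -0.1215] 133 side (array([ 0.4201, -0.1215]), 32, np.float64(0.00018681081654949976))
d scene N 499 ztop 0.061180438654734624 cap mid [ 0.4188 -0.1244] 116 side (array([ 0.4192, -0.1229]), 245, np.float64(0.0008598901637131046))
green top N 485 ztop 0.0728145495948316 cap mid [0.524  0.1625] 186 side (array([0.524 , 0.1636]), 79, np.float64(0.0002708101035666721))
green scene N 469 ztop 0.07007036445071939 cap mid [0.5224 0.1593] 75 side (array([0.5229, 0.162 ]), 210, np.float64(0.0012762938198486338))
cab [ 0.3763 -0.461   0.1   ] [ 0.6931 -0.3071  0.2201]
case [ 0.2805 -0.08    0.0451] [0.5499 0.1013 0.068 ]
bench z 0.00040226930268072447
```

View pics/crop0.png

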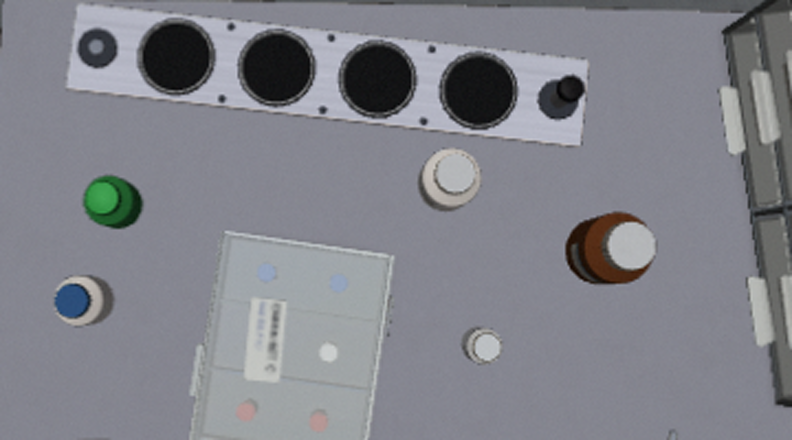

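The crop confirms it: amber at (610,250), white cap on white body at (452,178), small vial at (484,346) and blue cap on white body at (80,300), which is bottle_c. The green one at (110,200) is left alone. Next I'll measure the pads and check the inverse kinematics.

```bash
cat >> h.py <<'E'
def ray(cam,uv,z):
    I=viewer.camera_info(cam);K=np.array(I["intrinsics"]);D=np.array(I["dist_coeffs"])
    n=cv2.undistortPoints(np.array(uv,float).reshape(-1,1,2),K,D).reshape(-1,2)
    r=np.c_[n[:,0],-n[:,1],-np.ones(len(n))]@np.array(I["rotation"]).T
    e=np.array(I["eye"]);return e+r*((z-e[2])/r[:,2])[:,None]
E
python3 - <<'E'
from h import *
seed={"top":[(240,175),(285,181),(331,186),(377,191)],"scene":[(323,209),(342,227),(361,246),(385,270)]}
for c in seed:
    p=cv2.imread(f"pics/{c}0.png");g=cv2.cvtColor(p,cv2.COLOR_BGR2GRAY)
    m=(g<45).astype(np.uint8);n,l,st,ce=cv2.connectedComponentsWithStats(m,connectivity=4)
    X=[]
    for i,(u,v) in enumerate(seed[c]):
        k=l[v,u]
        cs,_=cv2.findContours((l==k).astype(np.uint8),cv2.RETR_EXTERNAL,cv2.CHAIN_APPROX_NONE)
        w=ray(c,max(cs,key=len).reshape(-1,2),.011)[:,:2];o,r=circ(w)
        X.append(o);print(c,f"pad_{i+1}",st[k,4],o,r, "area-centroid",ray(c,ce[k],.011)[0,:2])
    X=np.array(X);print(np.linalg.norm(np.diff(X,axis=0),axis=1))
P=cloud("top",np.load("pics/top0_d.npy"))
for i,(u,v) in enumerate(seed["top"]): print(np.median(P[v-4:v+5,u-4:u+5,:].reshape(-1,3),0))
P2=cloud("scene",np.load("pics/scene0_d.npy"))
for i,(u,v) in enumerate(seed["scene"]): print(np.median(P2[v-3:v+4,u-3:u+4,:].reshape(-1,3),0))
q=P[(P[...,2]>.05)&(P[...,2]<.075)&(P[...,1]>.05)&(P[...,1]<.14)&(P[...,0]<.55)]
for x in(.4,.43,.46,.49):
    k=q[abs(q[:,0]-x)<.008];print("case ymax at",x,k[:,1].max() if len(k) else None)
E
```

```text
top pad_1 721 [0.6412 0.1201] 0.025738722567288052 area-centroid [0.6412 0.1201]
top pad_2 728 [0.6337 0.0401] 0.025779238933157367 area-centroid [0.6336 0.0401]
top pad_3 734 [ 0.6263 -0.0397] 0.025830039323225085 area-centroid [ 0.6263 -0.0397]
top pad_4 740 [ 0.6186 -0.1191] 0.02592927993705974 area-centroid [ 0.6185 -0.1191]
[0.0804 0.0801 0.0798]
scene pad_1 187 [0.638  0.1159] 0.021832427844238004 area-centroid [0.638  0.1157]
scene pad_2 230 [0.6311 0.0369] 0.022535566039438914 area-centroid [0.6309 0.0367]
scene pad_3 216 [ 0.6272 -0.0444] 0.020825826369588993 area-centroid [ 0.6277 -0.045 ]
scene pad_4 309 [ 0.618  -0.1214] 0.022452062456115945 area-centroid [ 0.6182 -0.1217]
[0.0792 0.0815 0.0775]
[0.6413 0.1192 0.0123]
[0.6323 0.0408 0.0123]
[ 0.6251 -0.039   0.0123]
[ 0.6178 -0.1187  0.0119]
[0.6366 0.1154 0.0109]
[0.6311 0.0349 0.011 ]
[ 0.6231 -0.0425  0.0108]
[ 0.6156 -0.1262  0.011 ]
case ymax at 0.4 0.09523534762211017
case ymax at 0.43 0.08526780337938368
case ymax at 0.46 0.08245181565886427
case ymax at 0.49 0.07863529734725883
```

```bash
cat >> h.py <<'E'
U=np.array([.0226,.2392,0]);U/=np.linalg.norm(U)      # along row, left
V=np.array([U[1],-U[0],0])                            # across row
def frame(jaw):
    y=np.array([0,0,-1.]);z=np.array(jaw,float);z/=np.linalg.norm(z)
    return np.c_[np.cross(y,z),y,z]
ACR=frame(V); ALO=frame(U)
PADC=np.array([.6290,-.0013,.011])
def pad(i): return PADC+U*.0801*(2.5-i)
BOT=dict(a=np.array([.4939,-.2158,0]),b=np.array([.5448,-.095,0]),c=np.array([.4475,.1826,0]),d=np.array([.4197,-.1222,0]))
GH=dict(a=.050,b=.038,c=.033,d=.032)   # grasp height above underside
PADI=dict(a=4,b=3,c=2,d=1)
def tcp(p,h): return np.array([p[0],p[1],p[2]+h-.019])
def st(msg=""):
    s=env.sense();print(msg,"t%.2f"%s["t"],"tcp",s["ee_pos"],"F",np.round(s["wrist_force"],2),"w%.4f"%s["gripper_width"]);return s
E
python3 - <<'E'
from h import *
for n in "abcd":
    R=ALO if n=="c" else ACR
    for z in (0,.15):
        print(n,"pick",z,solver.inverse_kinematics(tcp(BOT[n],GH[n]+z),R),"place",solver.inverse_kinematics(tcp(pad(PADI[n]),GH[n]+z),ACR))
E
```

```text
a pick 0 [-0.2087  0.6568  0.726   2.0295 -0.6736  0.7074  0.8553] place [-0.2951  0.7171  0.6071  1.7959 -0.5481  0.8032  0.494 ]
a pick 0.15 [-0.3014  0.3967  0.8186  1.9481 -0.3554  0.9457  0.5965] place [-0.4759  0.5771  0.8753  1.7199 -0.4946  1.0813  0.4657]
b pick 0 [-0.312   0.6434  0.5484  1.9906 -0.5399  0.6541  0.4924] place [-0.3727  0.7129  0.532   1.8028 -0.5004  0.7634  0.3283]
b pick 0.15 [-0.5629  0.4624  0.8731  1.9273 -0.4335  0.9509  0.4237] place [-0.484   0.5287  0.6846  1.7301 -0.3835  1.0207  0.2437]
c pick 0 [-0.5646  0.516   0.1301  2.1356 -0.1346  0.4974  1.1438] place [-0.5098  0.7361  0.5529  1.7857 -0.5297  0.7724  0.222 ]
c pick 0.15 [-0.6728  0.2515  0.2494  2.0628 -0.0828  0.8364  1.1012] place [-0.5813  0.5394  0.6492  1.7138 -0.3741  1.0154  0.1058]
d pick 0 [-0.303   0.5375  0.6147  2.2652 -0.645   0.5133  0.7281] place [-0.6314  0.7639  0.5662  1.741  -0.5445  0.7987  0.1044]
d pick 0.15 [-0.5316  0.2132  0.8393  2.1906 -0.2173  0.8192  0.3517] place [-0.6719  0.5641  0.6205  1.6682 -0.3712  1.0296 -0.0249]
```

```bash
python3 - <<'E'
from h import *
env.goto_joints([.2,.3,0,1.75,0,1.09,-.05]); st("swing")
h=GH["a"]
env.reach(tcp(BOT["a"],h+.11),ACR); s=st("above a"); print(s["joint_positions"])
env.movel(tcp(BOT["a"],h)); st("down")
p,d=viewer.read_camera("scene"); cv2.imwrite("pics/a1.png",p[:,:,::-1])
E
```

```text
swing t3.54 tcp [ 0.5558 -0.1457  0.2555] F [-0.16 -0.44 -0.33] w0.0919
above a t4.18 tcp [ 0.4955 -0.2152  0.1419] F [ 0.72  0.76 -0.21] w0.0919
[ 0.3422  0.3733  0.0073  1.9387 -0.0047  0.8278  0.2582]
down t5.07 tcp [ 0.495  -0.2158  0.032 ] F [-0.17  0.45  0.25] w0.0921
```

View pics/a1.png

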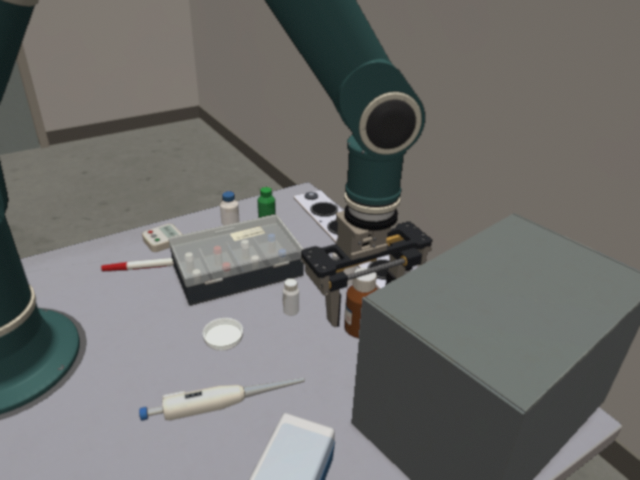

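The open fingers straddle the amber bottle, at about (362,300), and the body clears its cap. I'll grasp it and place it.

```bash
cat >> h.py <<'E'
def look(n,cams=("top","scene")):
    for c in cams:
        p,d=viewer.read_camera(c); cv2.imwrite(f"pics/{c}_{n}.png",p[:,:,::-1]); np.save(f"pics/{c}_{n}.npy",d)
E
python3 - <<'E'
from h import *
h=GH["a"];b=BOT["a"]
effector.grasp(20); s=st("grasp")
dz=s["ee_pos"][2]-tcp(b,h)[2]; print("dz",dz)
env.movel(tcp(b,h+.10)); st("lift")
look("alift",("scene",))
g=pad(4)
env.movel(tcp(g,h+.09),frame=ACR,rate=.2); st("over pad4")
env.movel(tcp(g,h+.012)); st("low")
look("apre")
env.movel(tcp(g,h+.0015),rate=.03); st("place")
E
```

```text
grasp t5.81 tcp [ 0.494  -0.2158  0.031 ] F [ 0.38 -0.86  1.08] w0.0514
dz 4.7240249820647284e-05
lift t6.62 tcp [ 0.4932 -0.2155  0.1302] F [-0.3   0.3  -0.16] w0.0514
over pad4 t7.61 tcp [ 0.6165 -0.1221  0.1315] F [-0.14  0.56 -0.91] w0.0508
low t8.28 tcp [ 0.6181 -0.1215  0.0546] F [-0.32 -0.39 -2.32] w0.0514
place t8.88 tcp [ 0.6176 -0.1209  0.0433] F [ 0.74 -0.57 -1.15] w0.0509
```

```bash
python3 - <<'E'
from h import *
a=cv2.imread("pics/scene_apre.png");b=cv2.imread("pics/top_apre.png")
o=np.hstack([cv2.resize(a[150:350,250:450],(400,400),interpolation=2),cv2.resize(b[120:320,300:500],(400,400),interpolation=2)])
cv2.imwrite("pics/apre.png",o)
E
```

```text
(no output)
```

View pics/apre.png

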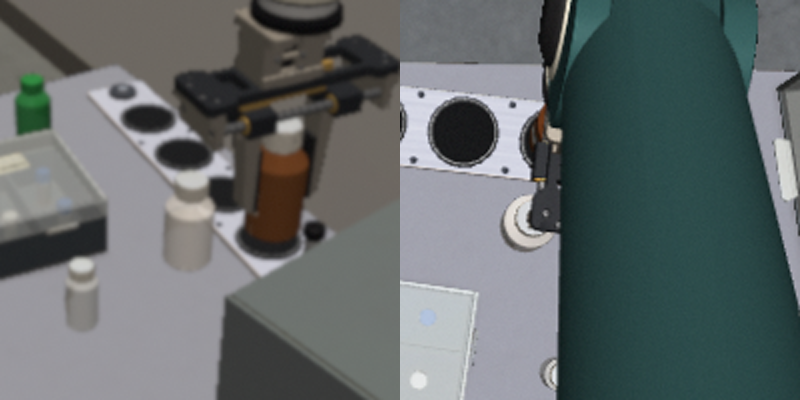

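The bottle hangs upright over pad 4. But bottle_b, at left-panel (188,235), sits where the near finger will open, so I'll rise slightly and turn the gripper 35° about the bottle axis before releasing.

```bash
cat >> h.py <<'E'
def ang(deg): return frame([np.cos(np.radians(deg)),np.sin(np.radians(deg)),0])
E
python3 - <<'E'
from h import *
h=GH["a"];g=pad(4)
env.movel(tcp(g,h+.02),rate=.08)
q=solver.inverse_kinematics(tcp(g,h+.02),ang(30));print(q)
env.reach(tcp(g,h+.02),ang(30)); st("turned")
env.movel(tcp(g,h+.0015),rate=.05); s=st("place")
look("apre2",("scene",))
E
```

```text
[ 0.262   0.6242 -0.1655  1.7495  0.1375  0.7792  0.5528]
turned t9.82 tcp [ 0.6174 -0.1212  0.0618] F [-0.3   0.34 -0.74] w0.0510
place t10.33 tcp [ 0.6174 -0.1207  0.0429] F [ 0.03  0.08 -1.41] w0.0512
```

View pics/scene_apre2.png

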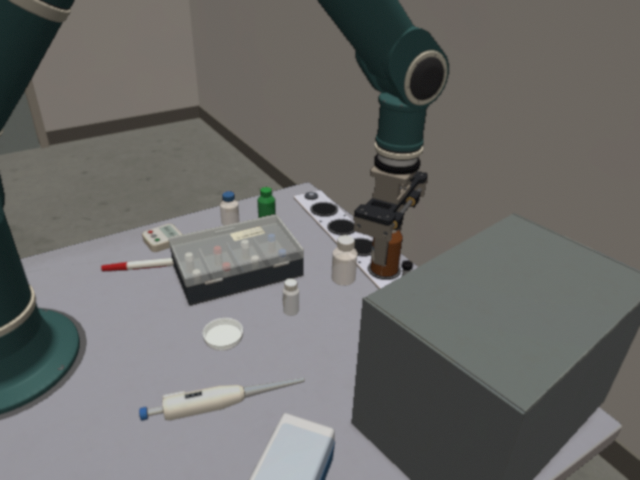

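```bash
cat >> h.py <<'E'
def away():
    q=np.array(env.sense()["joint_positions"]);q[0]=-1.0
    env.goto_joints(q)
E
python3 - <<'E'
from h import *
h=GH["a"];g=pad(4)
effector.release(); st("rel")
env.movel(tcp(g,h+.14),rate=.2)
away(); st("away"); look("aplaced")
from scipy.optimize import least_squares
bt={}
for c in("top","scene"):
    P=cloud(c,np.load(f"pics/{c}_aplaced.npy")).reshape(-1,3)
    for n,(x,y,z0,h,r,hs) in dict(a=(*pad(4),.110,.026,.070),b=(*BOT["b"],.086,.022,.055)).items():
        m=(np.hypot(P[:,0]-x,P[:,1]-y)<r+.012)&(P[:,2]>z0+.008)&(P[:,2]<z0+hs-.004);q=P[m]
        s=least_squares(lambda s:np.hypot(q[:,0]-s[0],q[:,1]-s[1])-r,[x,y],loss="soft_l1",f_scale=.002)
        t=P[(np.hypot(P[:,0]-x,P[:,1]-y)<r)&(P[:,2]>z0+h-.006)&(P[:,2]<z0+h+.006)]
        print(c,n,s.x,len(q),"cap",(t.min(0)+t.max(0))[:2]/2,t[:,2].max())
print(pad(4))
E
```

```text
rel t11.12 tcp [ 0.6177 -0.1209  0.0435] F [ 0.6   0.29 -0.19] w0.0919
away t14.62 tcp [0.2944 0.5553 0.1808] F [-0.14  0.31  0.53] w0.0918
top a [ 0.6176 -0.1201] 189 cap [ 0.6183 -0.1201] 0.12462052963163472
top b [ 0.5453 -0.0941] 65 cap [ 0.5448 -0.0942] 0.09019713783701722
scene a [ 0.6166 -0.1215] 773 cap [ 0.6159 -0.1232] 0.12276299324485951
scene b [ 0.5442 -0.0957] 481 cap [ 0.5434 -0.0972] 0.08759419132680879
[ 0.6177 -0.1209  0.011 ]
```

```bash
python3 - <<'E'
from h import *
a=cv2.imread("pics/scene_aplaced.png");b=cv2.imread("pics/top_aplaced.png")
o=np.hstack([cv2.resize(a[170:310,310:450],(400,400),interpolation=2),cv2.resize(b[120:260,320:460],(400,400),interpolation=2)])
cv2.imwrite("pics/apl.png",o)
E
```

```text
(no output)
```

View pics/apl.png

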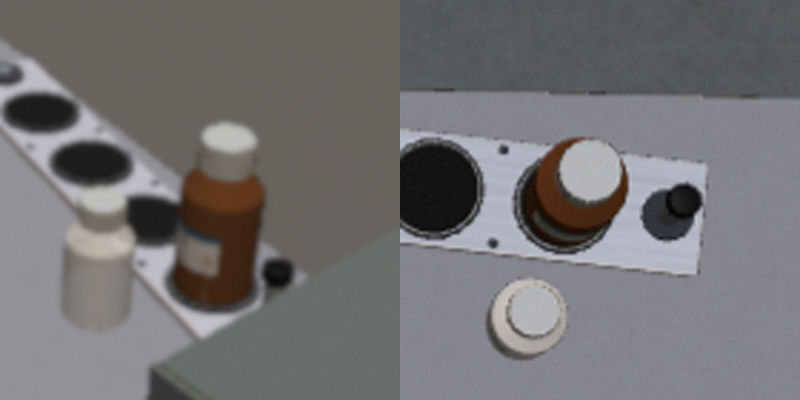

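bottle_a stands upright on pad 4, next to the post, at right panel (590,190). Within the top camera's own measurements it is about 1.4 mm off centre. I'll shift the pad estimate by about 1 mm and go on to bottle_b, with the jaws along the row to keep clear of a.

```bash
sed -i 's/^PADC=.*/PADC=np.array([.6298,-.0004,.011])/' h.py
cat >> h.py <<'E'
def pick(n,R,lift=.13):
    h=GH[n];b=BOT[n]
    env.reach(tcp(b,h+.12),R); env.pause(.15); st("above "+n)
    env.movel(tcp(b,h),frame=R,rate=.18); env.pause(.15); st("down")
    effector.grasp(20); st("grasp")
    env.movel(tcp(b,h+lift),rate=.2); st("lift")
def carry(n,R,up=.13):
    h=GH[n];g=pad(PADI[n])
    env.reach(tcp(g,h+up),R); env.pause(.2); st("over")
    env.movel(tcp(g,h+.012),frame=R,rate=.15)
    env.movel(tcp(g,h+.0015),frame=R,rate=.03); env.pause(.2); st("place")
def drop(n):
    h=GH[n];g=pad(PADI[n])
    effector.release(); st("rel"); env.movel(tcp(g,h+.13),rate=.2); st("up")
E
python3 - <<'E'
from h import *
h=GH["b"];b=BOT["b"]
pos=tcp(b,h+.12)
env.goto_joints([0.1,.33,0,1.9,0,.9,1.2]);s=st("swing")
q=solver.inverse_kinematics(pos,ALO);print(s["joint_positions"],q)
pick("b",ALO); look("blift",("scene",))
q=solver.inverse_kinematics(tcp(pad(3),h+.13),ACR);print(q)
carry("b",ACR); look("bpre",("scene",))
E
```

```text
swing t17.17 tcp [ 0.5402 -0.0865  0.1793] F [ 0.66 -0.39  0.33] w0.0919
[ 0.0987  0.3302 -0.001   1.8998 -0.0002  0.9     1.1999] [ 0.1644  0.4006 -0.0648  1.905   0.034   0.837   1.5586]
above b t17.75 tcp [ 0.5455 -0.0946  0.14  ] F [-0.19 -0.1  -0.8 ] w0.0921
down t18.72 tcp [ 0.5459 -0.0952  0.0203] F [-0.34 -0.37  0.37] w0.0923
grasp t19.51 tcp [ 0.5448 -0.0949  0.019 ] F [-0.15 -0.38 -0.26] w0.0429
lift t20.31 tcp [ 0.5439 -0.0949  0.148 ] F [ 0.4  -0.07 -1.  ] w0.0429
[-0.1828  0.4902  0.2602  1.7237 -0.1498  0.9471  0.0416]
over t21.92 tcp [ 0.6258 -0.0407  0.1599] F [-1.18  0.35 -0.91] w0.0429
place t23.55 tcp [ 0.6262 -0.0403  0.0316] F [0.49 0.56 0.03] w0.0429
```

```bash
python3 - <<'E'
from h import *
a=cv2.imread("pics/scene_blift.png");b=cv2.imread("pics/scene_bpre.png")
o=np.hstack([cv2.resize(a[110:310,250:450],(400,400),interpolation=2),cv2.resize(b[110:310,250:450],(400,400),interpolation=2)])
cv2.imwrite("pics/bpl.png",o)
E
```

```text
(no output)
```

View pics/bpl.png

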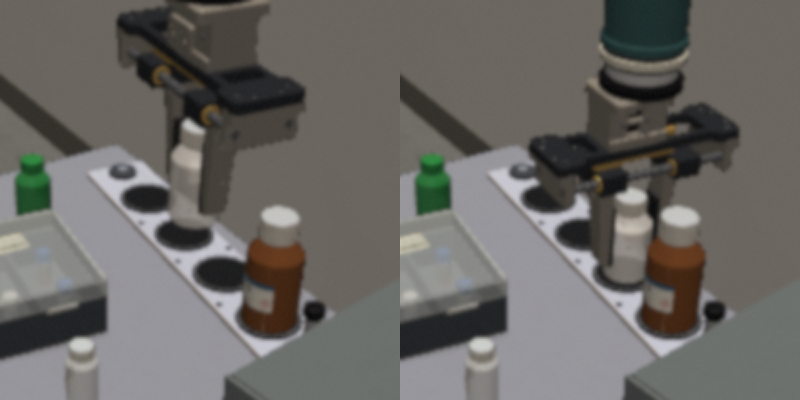

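bottle_b hangs upright over pad 3, at right panel (628,240), clear of a. I'll release it and pick up bottle_c with the jaws along the row, which keeps them clear of the green one and the case.

```bash
python3 - <<'E'
from h import *
drop("b")
print(solver.inverse_kinematics(tcp(BOT["c"],GH["c"]+.12),ALO))
pick("c",ALO); look("clift",("scene",))
print(solver.inverse_kinematics(tcp(pad(2),GH["c"]+.13),ACR))
carry("c",ACR); look("cpre",("scene",))
a=cv2.imread("pics/scene_clift.png");b=cv2.imread("pics/scene_cpre.png")
o=np.hstack([cv2.resize(a[100:300,180:380],(400,400),interpolation=2),cv2.resize(b[110:310,250:450],(400,400),interpolation=2)])
cv2.imwrite("pics/cpl.png",o)
E
```

```text
rel t24.44 tcp [ 0.626  -0.0403  0.0315] F [ 0.34 -0.5  -0.25] w0.0918
up t25.23 tcp [ 0.6252 -0.0401  0.159 ] F [-0.73  0.84  0.24] w0.0919
[-0.3278  0.3077 -0.1501  2.0648  0.0649  0.7733  0.9592]
above c t26.49 tcp [0.4484 0.1817 0.1338] F [ 0.01 -0.5   0.09] w0.0917
down t27.46 tcp [0.4484 0.183  0.0151] F [ 0.38 -0.61  0.17] w0.0923
grasp t28.32 tcp [0.4475 0.1826 0.014 ] F [-0.58 -0.04 -1.2 ] w0.0372
lift t29.12 tcp [0.4468 0.1822 0.1432] F [ 0.51  0.24 -1.14] w0.0372
[-0.2888  0.5066  0.2356  1.7067 -0.1402  0.9448 -0.0936]
over t30.37 tcp [0.6329 0.0407 0.1549] F [-0.12 -0.   -0.23] w0.0370
place t32.00 tcp [0.6337 0.0395 0.0266] F [ 0.1   0.16 -0.32] w0.0371
```

View pics/cpl.png

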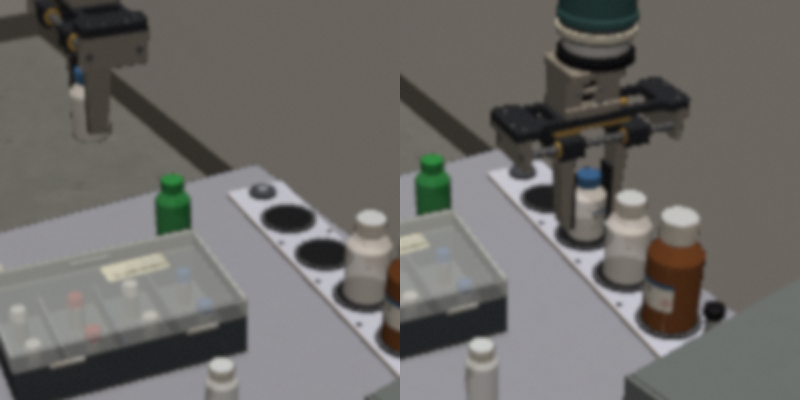

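bottle_c is upright over pad 2, at right panel (588,210). I'll release it, then pick up bottle_d.

```bash
python3 - <<'E'
from h import *
drop("c")
print(solver.inverse_kinematics(tcp(BOT["d"],GH["d"]+.12),ACR))
pick("d",ACR,lift=.15); look("dlift",("scene",))
print(solver.inverse_kinematics(tcp(pad(1),GH["d"]+.15),ACR))
carry("d",ACR,up=.15); look("dpre",("scene",))
a=cv2.imread("pics/scene_dlift.png");b=cv2.imread("pics/scene_dpre.png")
o=np.hstack([cv2.resize(a[140:340,200:400],(400,400),interpolation=2),cv2.resize(b[110:310,250:450],(400,400),interpolation=2)])
cv2.imwrite("pics/dpl.png",o)
E
```

```text
rel t32.97 tcp [0.6336 0.0394 0.0265] F [0.43 1.04 0.07] w0.0920
up t33.76 tcp [0.6327 0.0395 0.154 ] F [ 0.07 -0.61 -0.86] w0.0915
[-0.0641  0.2277  0.3057  2.192  -0.1015  0.7347  0.2153]
above d t34.96 tcp [ 0.421  -0.1216  0.133 ] F [-0.18  0.34 -0.14] w0.0921
down t35.92 tcp [ 0.4206 -0.1223  0.014 ] F [-0.31 -0.41 -0.35] w0.0919
grasp t36.92 tcp [ 0.4197 -0.1222  0.013 ] F [-0.12 -0.3   0.17] w0.0262
lift t37.83 tcp [ 0.419  -0.122   0.1623] F [0.33 0.91 0.06] w0.0262
[-0.3568  0.5104  0.1681  1.643  -0.0975  0.9964 -0.2509]
over t39.32 tcp [0.641  0.1176 0.1744] F [-0.    0.12 -0.84] w0.0262
place t41.08 tcp [0.6412 0.1192 0.0256] F [-0.59  0.36 -0.85] w0.0262
```

View pics/dpl.png

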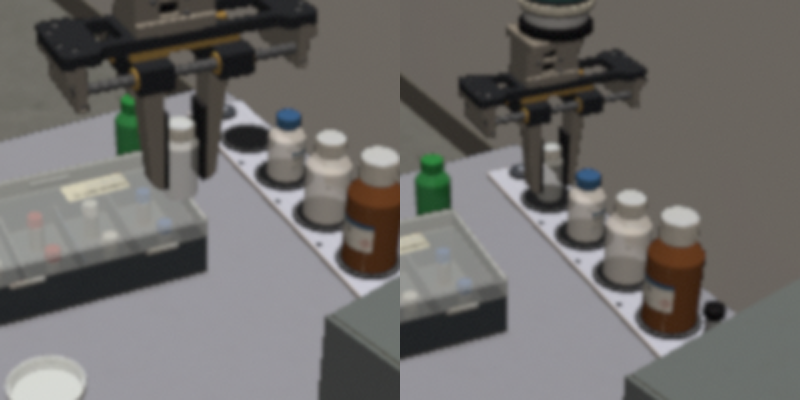

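bottle_d is upright over pad 1, at right panel (550,180). I'll release it, swing clear and check all four.

```bash
python3 - <<'E'
from h import *
from scipy.optimize import least_squares
drop("d"); away(); st("away"); look("end")
tp=np.array([[.6412,.1201],[.6337,.0401],[.6263,-.0397],[.6186,-.1191]])
tp=tp.mean(0)+np.outer([1.5,.5,-.5,-1.5],U[:2]*.08)
sc=tp+[-.002,-.0032]
par=dict(a=(.110,.026,.07),b=(.086,.022,.055),c=(.07,.019,.045),d=(.06,.0135,.045))
for c in("top","scene"):
    P=cloud(c,np.load(f"pics/{c}_end.npy")).reshape(-1,3)
    for n,(h,r,hs) in par.items():
        i=PADI[n];x,y,z0=pad(i)
        m=(np.hypot(P[:,0]-x,P[:,1]-y)<r+.008)&(P[:,2]>z0+.008)&(P[:,2]<z0+hs-.004);q=P[m]
        s=least_squares(lambda s:np.hypot(q[:,0]-s[0],q[:,1]-s[1])-r,[x,y],loss="soft_l1",f_scale=.002)
        t=P[(np.hypot(P[:,0]-x,P[:,1]-y)<r)&(P[:,2]>z0+h-.006)&(P[:,2]<z0+h+.006)]
        ref=(tp if c=="top" else sc)[i-1]
        print(c,n,s.x,"off mm",(s.x-ref)*1e3,"cap",(t.min(0)+t.max(0))[:2]/2,"ztop %.4f"%t[:,2].max(),len(q))
a=cv2.imread("pics/scene_end.png");b=cv2.imread("pics/top_end.png")
o=np.vstack([cv2.resize(a[170:300,230:490],(600,300),interpolation=2),cv2.resize(b[130:260,180:440],(600,300),interpolation=2)])
cv2.imwrite("pics/end.png",o)
E
```

```text
rel t42.18 tcp [0.6411 0.1192 0.0255] F [ 0.66  0.04 -0.01] w0.0915
up t42.98 tcp [0.6402 0.1191 0.1529] F [ 0.39 -0.48 -0.12] w0.0918
away t44.50 tcp [0.4415 0.4786 0.1529] F [ 0.18 -0.33  1.34] w0.0923
top a [ 0.6176 -0.1201] off mm [-1.0257 -1.0305] cap [ 0.6181 -0.12  ] ztop 0.1252 187
top b [ 0.6269 -0.0404] off mm [ 0.6812 -0.9752] cap [ 0.6265 -0.0404] ztop 0.1013 97
top c [0.6344 0.0393] off mm [ 0.6857 -0.9176] cap [0.6335 0.0388] ztop 0.0848 78
top d [0.642  0.1199] off mm [0.7149 0.0862] cap [0.6412 0.1194] ztop 0.0770 73
scene a [ 0.6164 -0.1215] off mm [-0.2145  0.8451] cap [ 0.6151 -0.1227] ztop 0.1229 777
scene b [ 0.6256 -0.0417] off mm [1.449  0.9833] cap [ 0.624  -0.0435] ztop 0.0989 411
scene c [0.633  0.0376] off mm [1.2667 0.6732] cap [0.632  0.0368] ztop 0.0831 262
scene d [0.6403 0.1182] off mm [1.0463 1.585 ] cap [0.639  0.1162] ztop 0.0722 175
```

View pics/end.png

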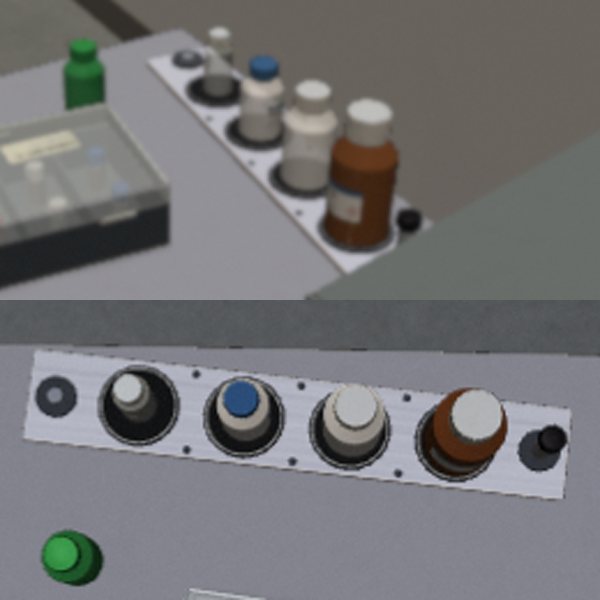

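All four bottles stand upright and about 1–2 mm from their pad centres. In the lower panel, amber is at (460,430) next to the post, then white at (350,425), blue cap at (242,415) and the vial at (135,400). The green bottle hasn't moved and the robot is clear, so I'm handing in.

```bash
python3 - <<'E'
from h import *
print(workorder.finish_job()); st("end")
E
```

```text
the job is handed in; nothing more can be done
None
the job is handed in; nothing more can be done
```

The four bottles stand in height order from the post at the right end: bottle_a on pad_4, bottle_b on pad_3, bottle_c on pad_2 and bottle_d on pad_1. I handed the job in at about 44.5 s of the 106 s allowed. The green look-alike and the case were not used.

- **Position:** in the last top-camera measurement each bottle is within about 1.5 mm of its pad centre. The scene camera agrees to about 2 mm, but only after I removed its constant offset of about 2–3 mm from the top camera.
- **Upright and clear:** all four stood upright in the last pictures. The gripper was open and well clear of everything.
- **One correction on the way:** before releasing bottle_a I turned the gripper 35°, because the opening finger would have hit bottle_b.
- **Forces:** wrist force readings stayed under about 3 N wherever I sampled them. No check failed.

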